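# Clip the plate, jog one marking pass, unclip

### The job

Mark the aluminium plate in the blue fixture: swing the spring clip by its orange knob until its rubber foot sits well onto the plate, then hold the green jog button fully down for at least two seconds with the clip still on, let it come up, and swing the clip back clear of the plate to beside it, about where it was parked. Jog only while the plate is clipped, do not press the red stop button, keep the plate lying in its recess, and leave the other things on the table where they are.

Things in the scene. Friction and masses are not known exactly. Their poses are not given: they have to be found in the camera images.
- fixture: Marking fixture fixed to the table: blue base 200 mm (its x) by 260 mm (its y, -120 to +140), 20 mm high; origin on the table, z up, yaw within 0.4 rad. A plate lies in its shallow recess (centre y = 40 mm, dark rim 4 mm high). A grey marking head, top 80 mm above the table, stands at the +y end and reaches in to y = 55 mm at x = -18 to 18. Clip pivot at x = 40, y = -85 mm.
- clip (a joint): Spring clip's angle about its vertical pivot, rad, 0 to 1.75 (stops). 0: points along fixture -x, beside the plate; grows clockwise seen from above; 1.57: points along fixture +y, foot 30 mm in from the plate's edge. Foot meets the plate at 0.65, its centre crosses the edge at 0.83. Starts at 0.02 to 0.4, stays where left. Riding up the edge takes up to 15 N at the knob.
- clip_pivot (a point): Centre of the clip's pivot screw, 52 mm above the table, level with the top of the clip's arm; fixed to the fixture, with the fixture's axes. The screw head, 22 mm across, rises 6 mm above this.
- clip_knob (a point): Centre of the top of the clip's upright orange knob, 92 mm above the table: a round post, 20 mm diameter, 40 mm tall, on the clip's flat steel arm (22 mm wide), 65 mm from the pivot axis. Rigid with the arm: grip it from above or push it sideways, in a level arc about the pivot. Its -x points from pivot to foot.
- clip_foot (a point): Lowest point of the black round rubber foot (ball of 12 mm radius) under the clip's free end, 115 mm from the pivot axis. Clear of the plate it hangs 26 mm above the table; the plate's top is at 28 mm, so on the plate the leaf bends up 2 mm and presses with about 3 N.
- clip_leaf: Sprung steel leaf that carries the foot at the free end of the clip; origin on the clip's centre line, 50 mm from the pivot axis, 46 mm above the table, -x towards the foot.
- plate: Loose aluminium plate with four dark holes, 120 mm (its x) by 80 mm (its y) by 8 mm, lying in the fixture's recess with about 1.5 mm play; origin at the centre of its underside, 20 mm above the table. The clip's foot comes in over its long edge on the -y side.
- jog (a joint): Travel of the green jog button, m: 0 up, 0.008 fully down; springs back by itself. Fully down takes 5 N; counts as down beyond 0.005.
- jog_top (a point): Centre of the top of the green jog button, 40 mm diameter, 69 mm above the table when up, pressed straight down. It sits on a grey box 85 x 85 x 45 mm fixed to the table, to the robot's right of the fixture; which of the two places is green varies.
- stop (a joint): Travel of the red stop button, m: 0 up, 0.008 fully down. Not to be pressed (beyond 0.003).
- stop_top (a point): Centre of the top of the red stop button, like the green one, on its own like box; the boxes stand one beyond the other.
- water_bottle: black drinks bottle, upright, 72 mm diameter, 220 mm tall; bystander, origin at the centre of its underside
- disc: dark steel disc lying flat, 90 mm diameter, 6 mm thick; bystander, origin at the centre of its underside
- tape: yellow ring of tape lying flat, 90 mm outside diameter, 24 mm high; bystander, origin at the centre of its underside
- screwdriver: screwdriver lying on the table, along its own x axis; bystander
- spare_plate: spare aluminium plate lying on the table, 120 x 80 x 8 mm; bystander, origin at the centre of its underside

How it is judged (in metres and radians):
On the way, in this order (a step that is already met when the one before it is completed fails the run):
1. the clip's foot is on the plate and presses on it (value of joint clip above 0.95 rad and contact force between clip_leaf and plate above 0.5 N), for 0.2 s.
2. the jog button is held down for two seconds with the clip on the plate (all of step 1 and value of joint jog above 0.005 m), for 2 s.
At the end, for the whole second after the job is handed in: The clip is swung back clear of the plate (clip angle under 0.6 rad) and at rest, the jog button is up (under 2 mm), and the plate lies at rest in the recess (within 6 mm of its centre in x and y, not lifted by 4 mm) (value of joint clip below 0.6 rad and velocity of joint clip between -0.05 and 0.05 rad/s and value of joint jog below 0.002 m and linear speed of plate below 0.02 m/s and x of plate in the frame of fixture between -0.006 and 0.006 m and y of plate in the frame of fixture between 0.034 and 0.046 m and z of plate in the frame of fixture below 0.024 m); the robot touches nothing.
It fails at once if the jog button is pressed while the clip is not on the plate (value of joint jog above 0.005 m and value of joint clip below 0.9 rad).
It fails at once if the red stop button is pressed (value of joint stop above 0.003 m).
It fails at once if the plate leaves its recess (moves 15 mm) (distance of plate from where it was at the start of the episode above 0.015 m).
It fails at once if a bystander is moved by more than 30 mm (distance of any of water_bottle, disc, tape, screwdriver, spare_plate from where it was at the start of the episode above 0.03 m).
It also fails if it takes over 67 s, if anything falls off the work surface, if the arm or the gripper's body presses on something with over 40 N, if the wrist force passes 120 N, or if a joint passes its speed limit or range.

### The arm

A 6-joint arm with a two-finger parallel gripper is mounted at the origin on the work surface. World frame = base frame: x ahead of the robot, y to its left, z up, the work surface at z = 0. Lengths are in mm, angles in rad, forces in N, time in s.
With the tool pointing down it reaches from about 375 to 925 mm from the base axis. Payload 5.7 kg.
Tool frame: the origin (TCP) lies on the front face of the gripper's body, between the roots of the fingers; the fingertips stand ctrl.nose_length ahead of it and the grasp point (between the pads) lies 54 mm ahead of it (ctrl.nose_length is the distance from the TCP to the fingertips, in mm); z points along the fingers, y is the direction in which the jaws open and shut (so a half turn about z gives the same grasp; the last joint's range is limited). The gripper opens to 85 mm and grips with 20 to 120 N. Pads are 22 mm wide; open, the fingers measure 114 mm over their backs; the gripper's body (76 mm by 85 mm) begins 54 mm behind the grasp point. The pads swing forward as they close: fully open they stand 13 mm farther back than shut.
Start: joints at [-1.372, 0.359, 1.51, -0, 1.272, -0.115], TCP at [185.191, -570.681, 303.867] pointing down, gripper open.
Joint ranges: [-2.97, 2.97], [-1.01, 2.36], [0.21, 2.38], [-0.96, 4.11], [0.2, 2.71], [-2.98, 2.98]. Speed limits (rad/s): [2.39, 2.39, 3.14, 3.14, 3.14, 3.14].

### API

Orientations are given as a rotation vector (axis times angle).
In Python, from workcell import readout, camera, calibration, order, ctrl gives the robot as it stands.
- The arm moves only by the tool servo_tool, never from a script. Its arguments are lists of equal length, an entry for each row: "grip": the closure in counts, from 0 (fully open) to 255 (shut); "offset": the shift along the tool's x, y, z in mm, a list of three; "turn": the turn about the tool's z in degrees. In form: {"grip": [grip, ...], "offset": [[tx, ty, tz], ...], "turn": [turn, ...]}. A call has 1 to 10 rows; each row is the pose to reach, as a shift and turn from the pose commanded when the call began, along the tool's axes at that moment; what a row does not reach only later rows make up. A row lasts 1/12 s, in which the tool goes at most 41.7 mm and 7.16 degrees, less where a joint would pass 70% of its speed; a pose out of reach is approached as far as the arm can. A call with a gripper value outside its range is refused whole. The fingers move at their own pace and stop on an object; "newtons" is the grip in N (left out, the last holds). Time passes only in rows, so rows that repeat a pose let the fingers close. It gives the time, the measured TCP pose, the force and the opening at its end, in the units of the state.
- readout.state(): the state, without advancing time (a new reading comes with each control period).
- camera(name): name is "scene" or "top"; returns (picture, depth): 480x640x3 uint8, red, green, blue; 480x640 float32, mm along the optical axis (not along the pixel's ray), 0 where there is no reading.
- calibration(name): a dict with "vfov" (degrees; the focal length in pixels is half the picture's height over the tangent of half this angle, whatever the lens; pixels are square), "cx", "cy" (the principal point, pixels), "extrinsics" (4x4, takes a point from world to camera coordinates). Camera axes: x right, y down, z forward; pixel columns grow to the right and rows downward; lengths in mm; the calibration is good to about 2 mm. A picture is of the moment at which its call begins. calibration takes no time and is no camera call.
- order.close_job(): hands the job in, once; it reports no verdict.
The state is a dict: "t": time; "q": joint angles; "joint_vel": joint speeds; "effort": joint torques, N m; "position": TCP position; "eef_rot": TCP orientation; "wrist_force": force on the tool from outside, world axes, zero at the start; "ft_torque": the same for the moment, N m; "gripper_width": finger opening in mm.
Only numpy, scipy, OpenCV 4.12 (cv2) and the standard library are available. Lean on these libraries where they do the work, as an engineer would, in place of code of your own. Each camera call takes 0.05 s, during which the arm holds its last target.

## Working session

There is one attempt and no reset: what is moved stays moved. The work goes in short steps, Python scripts to look and compute and a tool call to move; the robot and the scene stay as the last step left them, time stands still between calls to the robot, and variables do not carry over. Pictures are saved under pics/ and viewed, and the job is handed in when it is done.

Besides the shell and the picture viewer there is one more tool, called as name(argument=value, ...) on one line, values as JSON. servo_tool: Moves the arm, as the interface text tells. Its arguments: {"type":"object","properties":{"grip":{"type":"array","items":{"type":"number"}},"offset":{"type":"array","items":{"type":"array","items":{"type":"number"}}},"turn":{"type":"array","items":{"type":"number"}},"newtons":{"type":"number"}},"required":["grip","offset","turn"]}

```bash
mkdir -p pics; ls; cat > h.py <<'E'
import numpy as np, cv2
from workcell import readout, camera, calibration, order, ctrl
def K(n):
    c=calibration(n); f=240/np.tan(np.radians(c['vfov'])/2); return f,c['cx'],c['cy'],np.array(c['extrinsics'])
def ray(n,u,v):
    f,cx,cy,E=K(n); R=E[:3,:3]; o=-R.T@E[:3,3]; d=R.T@np.array([(u-cx)/f,(v-cy)/f,1]); return o,d
def atz(n,u,v,z):
    o,d=ray(n,u,v); return o+d*(z-o[2])/d[2]
def proj(n,p):
    f,cx,cy,E=K(n); c=E[:3,:3]@np.array(p)+E[:3,3]; return cx+f*c[0]/c[2],cy+f*c[1]/c[2]
def snap(n,tag):
    im,d=camera(n); cv2.imwrite(f'pics/{tag}.png',im[:,:,::-1]); np.save(f'pics/{tag}.npy',d); return im,d
E
python3 - <<'E'
from h import *
print(readout.state(),ctrl.nose_length)
for n in('scene','top'): snap(n,n+'0'); print(calibration(n))
E
```

```text
pics
{'t': 0.0, 'q': array([-1.37213135e+00,  3.59468373e-01,  1.51145211e+00,  6.84125283e-06,
        1.27249441e+00, -1.15099142e-01]), 'joint_vel': array([ 0.00078717, -0.00320442,  0.00026978, -0.00011027,  0.00086449,
       -0.0010337 ]), 'effort': array([ 1.13091442e-03, -5.27620947e+01, -2.78617376e+01,  2.23796856e-04,
        1.30946614e-02,  7.55693662e-06]), 'position': array([ 185.06935447, -570.16025798,  303.06778421]), 'eef_rot': array([-3.10121341e+00, -4.90552673e-01,  1.09240045e-04]), 'wrist_force': array([-0.19660535,  0.69929768, -0.29591013]), 'ft_torque': array([ 0.01159654, -0.00671073, -0.01205964]), 'gripper_width': 85.68679642189831} 72.6
{'vfov': 49.0586071048036, 'cx': 313.35585215340825, 'cy': 236.9509905566377, 'extrinsics': array([[ 6.41312546e-01,  7.66960565e-01, -2.21293886e-02,
        -3.78655317e+02],
       [ 4.89182305e-01, -4.30920858e-01, -7.58292744e-01,
        -2.51217564e+02],
       [-5.91116647e-01,  4.75477345e-01, -6.51538490e-01,
         1.75065872e+03],
       [ 0.00000000e+00,  0.00000000e+00,  0.00000000e+00,
         1.00000000e+00]])}
{'vfov': 44.06935203858784, 'cx': 330.90195800073695, 'cy': 238.28387041742945, 'extrinsics': array([[ 1.13925068e-02, -9.99676026e-01, -2.27607911e-02,
        -1.35313097e+00],
       [-9.88853594e-01, -7.88394970e-03, -1.48682256e-01,
         5.93688672e+02],
       [ 1.48454642e-01,  2.42009537e-02, -9.88623049e-01,
         1.33431386e+03],
       [ 0.00000000e+00,  0.00000000e+00,  0.00000000e+00,
         1.00000000e+00]])}
```

View pics/top0.png

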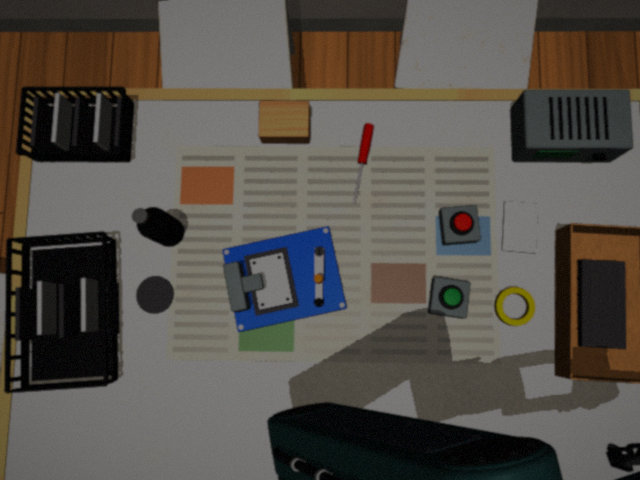

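View pics/scene0.png

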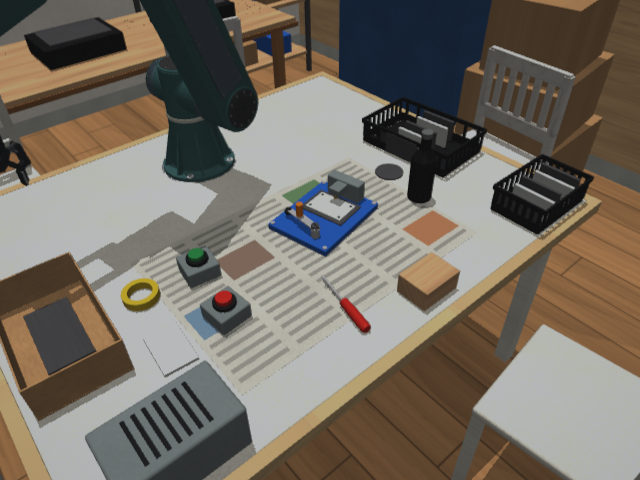

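```bash
python3 - <<'E'
import cv2
a=cv2.imread('pics/top0.png')[215:340,210:360]; cv2.imwrite('pics/c1.png',cv2.resize(a,None,fx=5,fy=4.8*5/4.8,interpolation=cv2.INTER_CUBIC)[:600])
b=cv2.imread('pics/top0.png')[195:325,420:550]; cv2.imwrite('pics/c2.png',cv2.resize(b,None,fx=4,fy=4,interpolation=cv2.INTER_CUBIC))
b=cv2.imread('pics/scene0.png')[160:260,260:390]; cv2.imwrite('pics/c3.png',cv2.resize(b,None,fx=6,fy=6,interpolation=cv2.INTER_CUBIC))
E
```

```text
(no output)
```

View pics/c1.png

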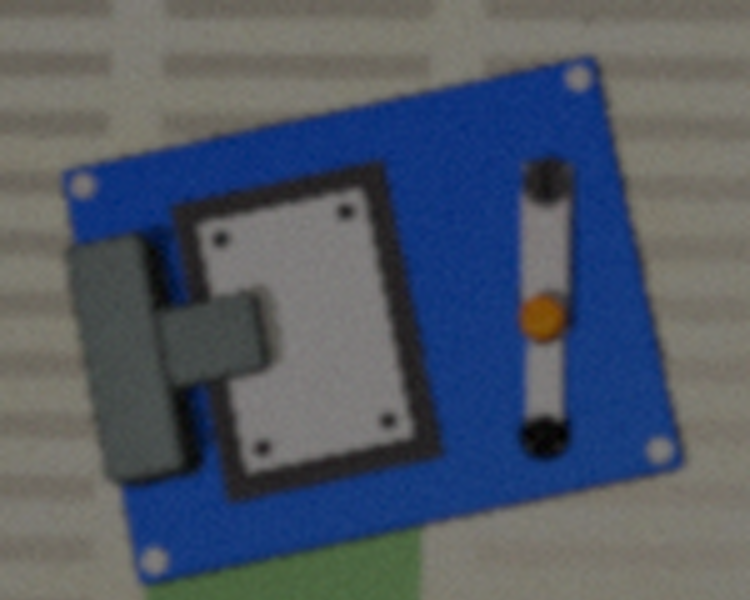

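View pics/c2.png

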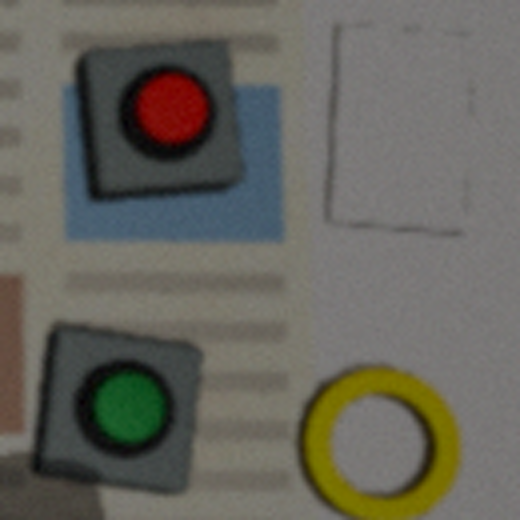

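View pics/c3.png

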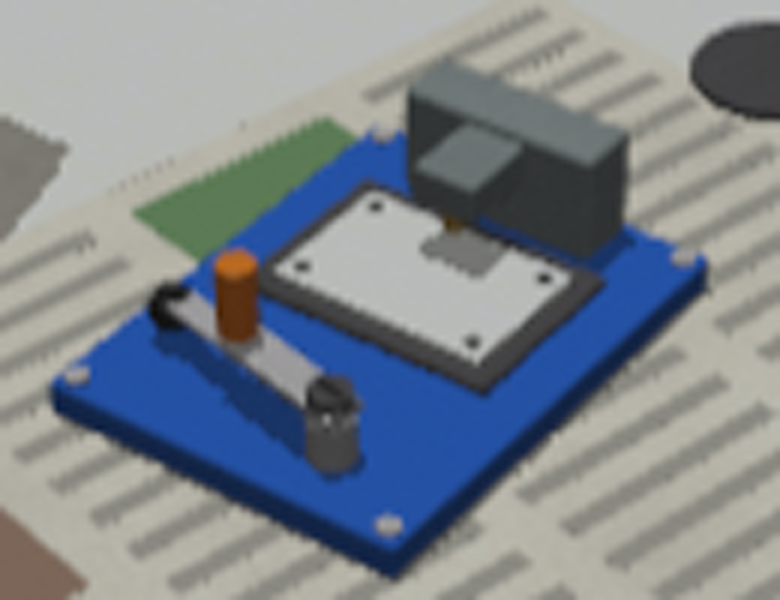

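```bash
cat > fx.py <<'E'
from h import *
px=np.array([[594,58],[65,172],[145,583],[684,463]])/5+[210,215]
W=np.array([atz('top',u,v,20)[:2] for u,v in px])
F=np.array([[100,-120],[100,140],[-100,140],[-100,-120]],float)
mc=W.mean(0); fc=F.mean(0); H=(F-fc).T@(W-mc); th=np.arctan2(H[0,1]-H[1,0],H[0,0]+H[1,1])
R=np.array([[np.cos(th),-np.sin(th)],[np.sin(th),np.cos(th)]]); T=mc-R@fc
def f2w(x,y): return R@[x,y]+T
def w2f(p): return R.T@(np.array(p)[:2]-T)
E
python3 - <<'E'
from fx import *
print('yaw',th,'T',T,'res',W-(F@R.T+T))
c=lambda u,v:(u/5+210,v/5+215)
piv=atz('top',*c(547,180),58); knob=atz('top',*c(543,316),92); foot=atz('top',*c(545,438),42)
print('pivot',piv,'exp',f2w(40,-85)); print('knob',knob,w2f(knob)); print('foot',foot,w2f(foot))
for p in (knob,foot):
    d=w2f(p)-np.array([40,-85]); print(np.hypot(*d),'angle',np.arctan2(d[1],-d[0]))
g=lambda u,v:(u/4+420,v/4+195)
print('green',atz('top',*g(131,408),69),'red',atz('top',*g(172,108),69),'tape',atz('top',*g(381,442),24))
print('green box',[atz('top',*g(*q),45)[:2].round() for q in((56,325),(202,348),(187,492),(40,470))])
# scene check
s=lambda u,v:(u/6+260,v/6+160)
print('scene knob',atz('scene',*s(236,265),92),'piv',atz('scene',*s(330,392),58))
for z,(u,v) in ((20,(398,572)),(20,(55,385))): print(atz('scene',*s(u,v),z))
d=np.load('pics/top0.npy'); 
im=cv2.imread('pics/scene0.png'); hs=cv2.cvtColor(im,cv2.COLOR_BGR2HSV)
m=cv2.inRange(hs,(50,120,60),(75,255,255)); n,l,st,ce=cv2.connectedComponentsWithStats(m); print([(st[i],ce[i]) for i in range(1,n) if st[i][4]>30])
print('proj green top into scene', proj('scene',atz('top',*g(131,408),69)))
print('fingers yaw', readout.state()['eef_rot'])
E
```

```text
yaw 0.22652705815603144 T [503.60604844 103.43334773] res [[-2.66358503  1.35023037]
 [-0.95103967 -1.85502603]
 [ 2.00857556 -1.6375823 ]
 [ 1.60604914  2.14237796]]
pivot [561.90256849  30.13913545  58.        ] exp [561.67468625  29.58869116]
knob [496.60637945  29.55876145  92.        ] [-23.4126816  -70.41517027]
foot [444.70681927  30.05451256  42.        ] [-73.87498299 -58.27571995]
65.06831368188527 angle 0.22606708438237244
116.96879453242364 angle 0.2305095103064305
green [ 459.21382222 -270.60235918   69.        ] red [ 629.93212814 -297.1190378    69.        ] tape [ 443.52492124 -421.71529793   24.        ]
green box [array([ 507., -233.]), array([ 495., -316.]), array([ 413., -306.]), array([ 425., -223.])]
scene knob [501.51456957  28.0752564   92.        ] piv [565.4618141   28.23210601  58.        ]
[642.361964     0.86177215  20.        ]
[441.37610616 -34.75046412  20.        ]
[(array([188, 248,  16,  11, 137], dtype=int32), array([195.34306569, 253.29927007]))]
proj green top into scene (np.float64(195.23893990758074), np.float64(252.14046614683477))
fingers yaw [-3.10134105e+00 -4.90696597e-01  1.28883173e-04]
```

```bash
cat >> h.py <<'E'
from scipy.spatial.transform import Rotation as Ro
def to(x,y,z,jaw=None):
    s=readout.state(); Rt=Ro.from_rotvec(s['eef_rot']).as_matrix()
    o=Rt.T@(np.array([x,y,z])-s['position']); ya=np.degrees(np.arctan2(Rt[1,1],Rt[0,1]))
    print('t',round(s['t'],2),'pos',s['position'].round(1),'jawang',round(ya,1),'q6',round(s['q'][5],2),'F',s['wrist_force'].round(1),'w',round(s['gripper_width'],1),'offset',o.round(1),'turn',None if jaw is None else round(-((jaw-ya+180)%360-180),1), 'tilt', Rt[:,2].round(3))
E
python3 - <<'E'
from h import *
to(497.5,29.2,220,90)
E
```

```text
t 0.1 pos [ 185.1 -570.2  303.1] jawang -72.0 q6 -0.12 F [-0.1 -0.3  0.9] w 85.0 offset [ 482.2 -473.6   84. ] turn -162.0 tilt [-0.     0.002 -1.   ]
```

servo_tool(grip=[0, 0, 0, 0, 0, 0, 0, 0, 0, 0], offset=[[482, -474, 84], [482, -474, 84], [482, -474, 84], [482, -474, 84], [482, -474, 84], [482, -474, 84], [482, -474, 84], [482, -474, 84], [482, -474, 84], [482, -474, 84]], turn=[-162, -162, -162, -162, -162, -162, -162, -162, -162, -162], newtons=40)

```text
t: 0.93
position: [376.4, -201.9, 252.2]
eef_rot: [-2.223, -2.22, -0.0]
wrist_force: [1.2, 0.1, 0.2]
gripper_width: 85.6
```

```bash
python3 -c "
from h import *
to(497.5,29.2,220,90)"
```

```text
t 0.93 pos [ 376.4 -201.9  252.2] jawang -0.1 q6 -0.65 F [1.2 0.1 0.2] w 85.6 offset [231.3 120.8  32.3] turn -90.1 tilt [-0.  0. -1.]
```

servo_tool(grip=[0, 0, 0, 0, 0, 0, 0, 0, 0, 0], offset=[[231, 121, 32], [231, 121, 32], [231, 121, 32], [231, 121, 32], [231, 121, 32], [231, 121, 32], [231, 121, 32], [231, 121, 32], [231, 121, 32], [231, 121, 32]], turn=[-90, -90, -90, -90, -90, -90, -90, -90, -90, -90])

```text
t: 1.77
position: [498.6, 27.0, 220.0]
eef_rot: [-0.5, -3.1, 0.0]
wrist_force: [-0.7, 0.2, 0.2]
gripper_width: 85.5
```

```bash
python3 -c "
from h import *
to(497.5,29.2,220,90)"
```

```text
t 1.77 pos [498.6  27.  220. ] jawang 71.7 q6 -1.34 F [-0.7  0.2  0.2] w 85.5 offset [1.7 1.7 0.1] turn -18.3 tilt [-0.001  0.    -1.   ]
```

servo_tool(grip=[0, 0, 0, 0, 0], offset=[[1.7, 1.7, 15], [1.7, 1.7, 30], [1.7, 1.7, 40], [1.7, 1.7, 40], [1.7, 1.7, 40]], turn=[-7, -14, -18.3, -18.3, -18.3])

```text
t: 2.18
position: [497.1, 28.5, 180.0]
eef_rot: [-0.017, -3.14, -0.0]
wrist_force: [-0.3, 0.1, -0.3]
gripper_width: 85.4
```

```bash
python3 - <<'E'
from h import *
im,d=snap('scene','s1'); cv2.imwrite('pics/s1c.png',cv2.resize(im[100:270,230:420,::-1],None,fx=4,fy=3.5))
to(497.5,29.2,136,90)
E
```

```text
t 2.23 pos [497.7  28.4 180.6] jawang 89.4 q6 -1.64 F [ 0.8  0.2 -0.1] w 85.2 offset [ 0.1  0.8 44.6] turn -0.6 tilt [-0.  0. -1.]
```

View pics/s1c.png

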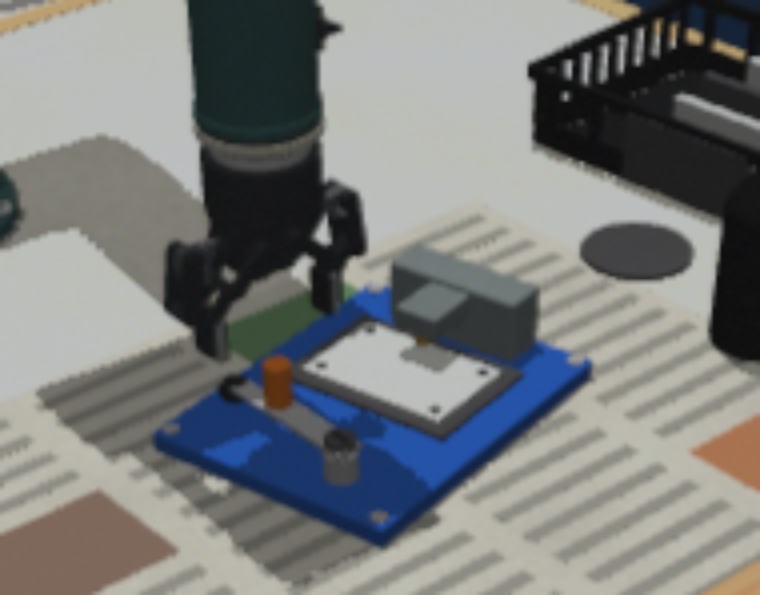

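The fingers straddle the orange knob (about pixel 278,380 in the crop) and the clip arm is free below them. I'll lower the gripper and grip the knob.

servo_tool(grip=[0, 0, 0, 130, 200, 255, 255, 255, 255, 255], offset=[[0, 0.8, 20], [0, 0.8, 38], [0, 0.8, 45], [0, 0.8, 45], [0, 0.8, 45], [0, 0.8, 45], [0, 0.8, 45], [0, 0.8, 45], [0, 0.8, 45], [0, 0.8, 45]], turn=[0, 0, 0, 0, 0, 0, 0, 0, 0, 0], newtons=30)

```text
t: 3.07
position: [498.1, 29.2, 136.3]
eef_rot: [0.013, 3.14, 0.0]
wrist_force: [-1.1, 1.0, 6.3]
gripper_width: 18.9
```

```bash
python3 - <<'E'
from h import *
im,d=snap('scene','s2'); cv2.imwrite('pics/s2c.png',cv2.resize(im[100:270,230:420,::-1],None,fx=4,fy=3.5))
to(497.5,29.2,136,90)
E
```

```text
t 3.12 pos [498.1  29.2 136.3] jawang 89.5 q6 -1.64 F [-0.6 -0.3  6.8] w 18.9 offset [ 0.6 -0.   0.3] turn -0.5 tilt [ 0.001  0.    -1.   ]
```

View pics/s2c.png

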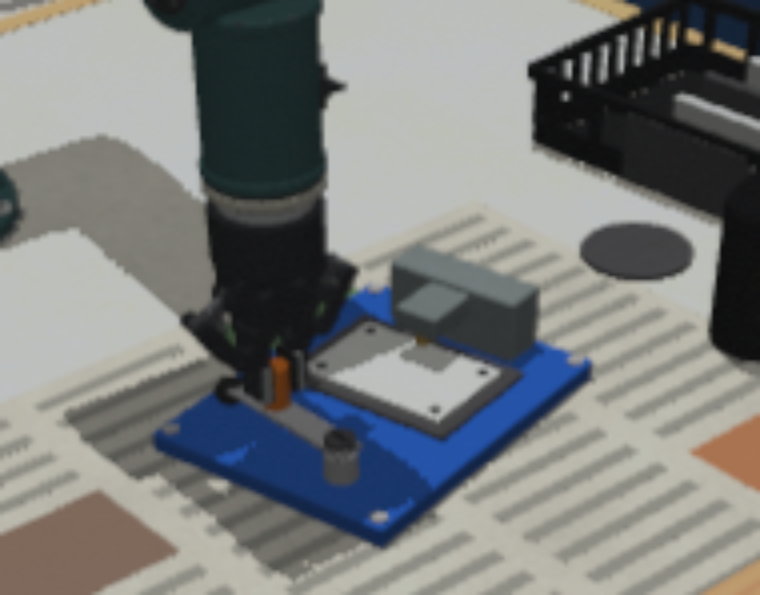

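servo_tool(grip=[255, 255, 255, 255, 255, 255, 255, 255, 255, 255], offset=[[-0.1, 4, 0], [-0.5, 7.9, 0], [-1.1, 11.8, 0], [-1.9, 15.7, 0], [-3, 19.5, 0], [-4.3, 23.3, 0], [-5.9, 27, 0], [-7.6, 30.5, 0], [-9.6, 34, 0], [-11.8, 37.3, 0]], turn=[3.5, 7, 10.5, 14, 17.5, 21, 24.5, 28, 31.5, 35])

```text
t: 3.95
position: [508.7, 66.5, 136.3]
eef_rot: [-0.96, -2.989, 0.002]
wrist_force: [-5.3, -2.4, 13.3]
gripper_width: 19.1
```

```bash
python3 - <<'E'
from h import *
im,d=snap('scene','s3'); cv2.imwrite('pics/s3c.png',cv2.resize(im[100:270,230:420,::-1],None,fx=4,fy=3.5))
to(562.3-65*np.cos(np.radians(70)),29.4+65*np.sin(np.radians(70)),136,20)
s=readout.state()['position']; d=s[:2]-[562.3,29.4]; print(np.hypot(*d),np.degrees(np.arctan2(d[1],-d[0])))
E
```

```text
t 4.0 pos [509.1  67.1 136.3] jawang 54.1 q6 -0.95 F [-5.2  2.1  9.9] w 19.1 offset [-11.4  37.1   0.3] turn 34.1 tilt [-0.002  0.    -1.   ]
65.19618582058601 35.30554700995822
```

View pics/s3c.png

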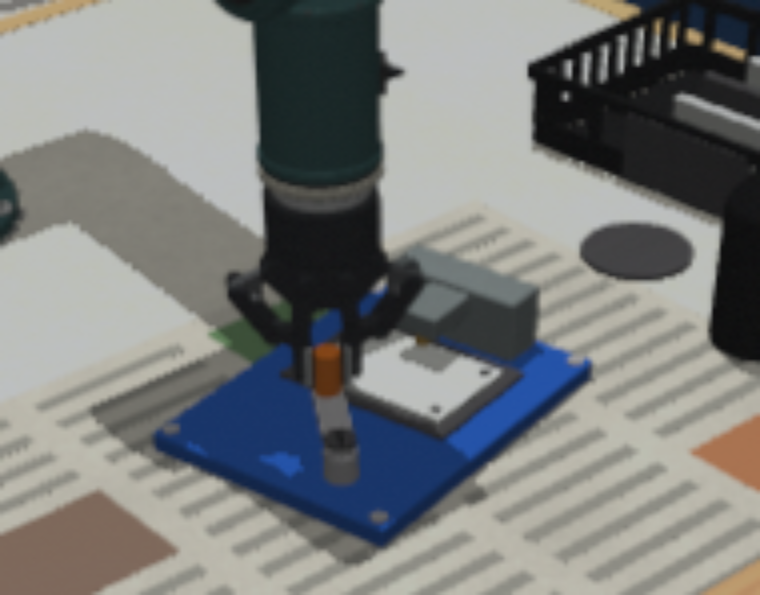

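The clip has moved with the grip, to about 0.84 rad, and the forces are small. I'll carry on with the second half of the arc.

servo_tool(grip=[255, 255, 255, 255, 255, 255, 255, 255, 255, 255], offset=[[-0.1, 4, 0], [-0.5, 7.9, 0], [-1.1, 11.8, 0], [-1.9, 15.7, 0], [-3, 19.5, 0], [-4.3, 23.3, 0], [-5.9, 27, 0], [-7.6, 30.5, 0], [-9.6, 34, 0], [-11.6, 37.2, 0]], turn=[3.5, 7, 10.5, 14, 17.5, 21, 24.5, 28, 31.5, 35])

```text
t: 4.83
position: [538.8, 91.0, 136.3]
eef_rot: [-1.815, -2.559, 0.001]
wrist_force: [-6.9, 4.8, 12.9]
gripper_width: 19.2
```

```bash
python3 - <<'E'
from h import *
im,d=snap('scene','s4'); cv2.imwrite('pics/s4c.png',cv2.resize(im[100:270,230:420,::-1],None,fx=4,fy=3.5))
to(562.3-65*np.cos(np.radians(70)),29.4+65*np.sin(np.radians(70)),136,20)
s=readout.state()['position']; d=s[:2]-[562.3,29.4]; print(np.hypot(*d),np.degrees(np.arctan2(d[1],-d[0])))
E
```

```text
t 4.88 pos [539.9  91.4 136.4] jawang 19.1 q6 -0.29 F [-4.7  6.9  8.6] w 18.8 offset [-0.9 -0.1  0.4] turn -0.9 tilt [-0.002  0.002 -1.   ]
65.92483354343499 70.1341209438885
```

View pics/s4c.png

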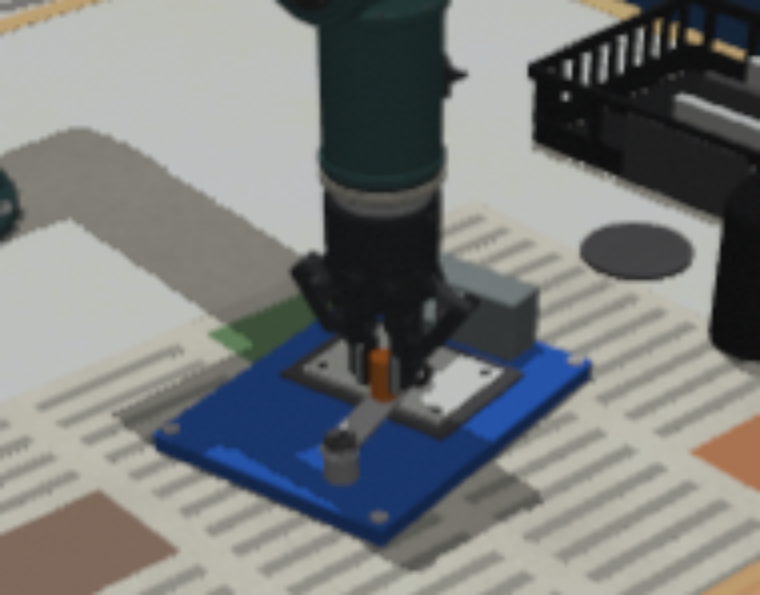

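Clip at about 1.45 rad, with the foot on the plate. I'll release and lift.

servo_tool(grip=[150, 0, 0, 0, 0, 0, 0, 0, 0, 0], offset=[[0, 0, 0], [0, 0, 0], [0, 0, 0], [0, 0, 0], [0, 0, 0], [0, 0, 0], [0, 0, -20], [0, 0, -50], [0, 0, -85], [0, 0, -85]], turn=[0, 0, 0, 0, 0, 0, 0, 0, 0, 0])

```text
t: 5.72
position: [544.3, 90.1, 226.3]
eef_rot: [1.808, 2.56, 0.009]
wrist_force: [0.8, -0.6, -0.5]
gripper_width: 85.3
```

```bash
python3 - <<'E'
from h import *
im,d=snap('scene','s5'); cv2.imwrite('pics/s5c.png',cv2.resize(im[100:270,230:420,::-1],None,fx=4,fy=3.5))
to(460,-270.5,220,19)
E
```

```text
t 5.77 pos [543.3  90.  224. ] jawang 19.5 q6 -0.3 F [-0.2  1.  -0.2] w 85.6 offset [-311.9 -199.     3.2] turn 0.5 tilt [ 0.008  0.    -1.   ]
```

View pics/s5c.png

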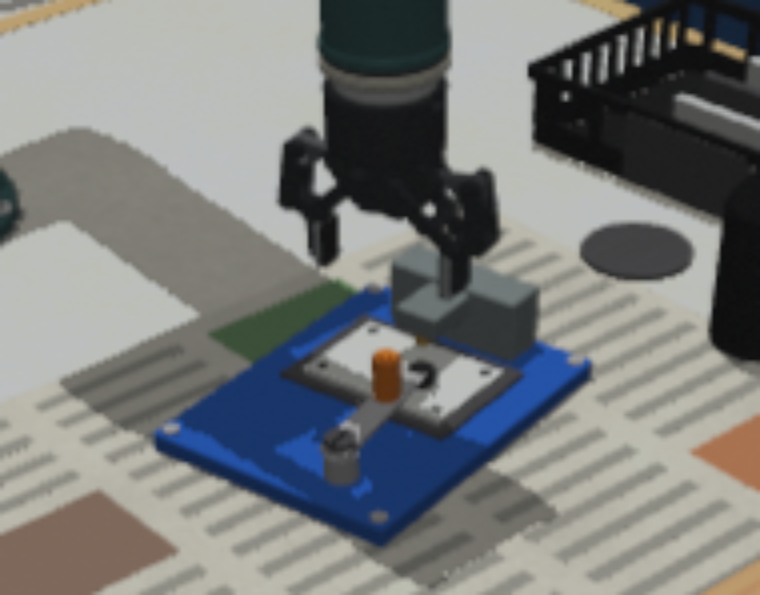

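The foot sits on the plate (about 422,375 in the crop) and the knob is free. Next I'll shut the fingers and go over the green button.

servo_tool(grip=[255, 255, 255, 255, 255, 255, 255, 255, 255, 255], offset=[[-312, -199, 3], [-312, -199, 3], [-312, -199, 3], [-312, -199, 3], [-312, -199, 3], [-312, -199, 3], [-312, -199, 3], [-312, -199, 3], [-312, -199, 3], [-312, -199, 3]], turn=[0, 0, 0, 0, 0, 0, 0, 0, 0, 0])

```text
t: 6.6
position: [456.4, -276.9, 216.7]
eef_rot: [1.817, 2.56, -0.004]
wrist_force: [0.4, 0.9, -0.1]
gripper_width: -0.1
```

servo_tool(grip=[255, 255, 255], offset=[[0, 0, 0], [0, 0, 0], [0, 0, 0]], turn=[0, 0, 0])

```text
t: 6.85
position: [457.2, -269.1, 216.8]
eef_rot: [-1.81, -2.565, -0.001]
wrist_force: [0.4, -0.3, 0.2]
gripper_width: -0.0
```

```bash
python3 - <<'E'
from h import *
to(460,-270.5,155,19)
E
```

```text
t 6.85 pos [ 457.2 -269.1  216.8] jawang 19.6 q6 -1.0 F [ 0.4 -0.3  0.2] w -0.0 offset [-2.4  2.2 61.8] turn 0.6 tilt [-0.001  0.002 -1.   ]
```

servo_tool(grip=[255, 255, 255, 255, 255], offset=[[-2.4, 2.2, 25], [-2.4, 2.2, 45], [-2.4, 2.2, 58], [-2.4, 2.2, 62], [-2.4, 2.2, 62]], turn=[0, 0, 0, 0, 0])

```text
t: 7.27
position: [460.0, -270.2, 154.4]
eef_rot: [-1.808, -2.565, -0.001]
wrist_force: [0.4, 0.0, 0.3]
gripper_width: 0.0
```

```bash
python3 - <<'E'
from h import *
im,d=snap('scene','s6'); cv2.imwrite('pics/s6c.png',cv2.resize(im[150:340,100:300,::-1],None,fx=4,fy=3))
im,d=snap('top','t6'); cv2.imwrite('pics/t6c.png',cv2.resize(im[190:340,220:520,::-1],None,fx=2.6,fy=2.6))
to(460,-270.5,133,19)
E
```

```text
t 7.37 pos [ 460.9 -271.4  156. ] jawang 19.6 q6 -1.0 F [0.3 0.  0.1] w -0.2 offset [ 1.2 -0.5 23. ] turn 0.6 tilt [ 0. -0. -1.]
```

View pics/s6c.png

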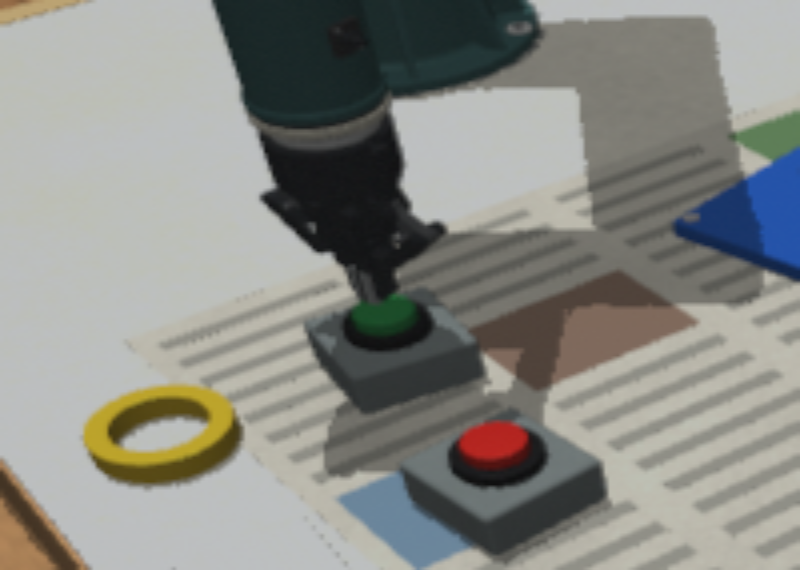

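View pics/t6c.png

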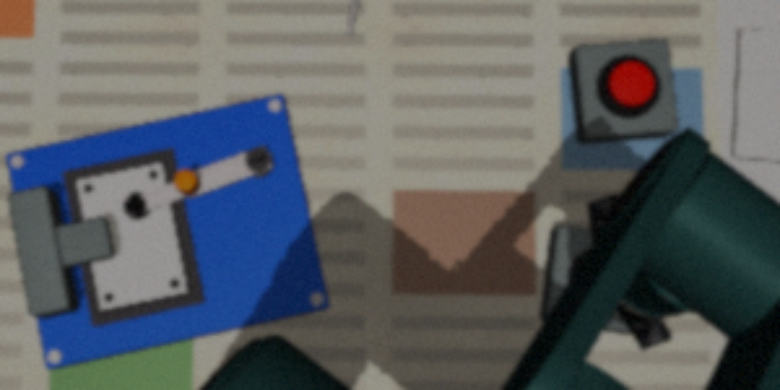

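The clip's foot is on the plate (about 135,205 in the top crop), and the shut fingertips are just above the green button. Pressing now.

servo_tool(grip=[255, 255, 255, 255, 255, 255, 255, 255], offset=[[1, 0, 6], [1, 0, 11], [1, 0, 14], [1, 0, 17], [1, 0, 19], [1, 0, 21], [1, 0, 22], [1, 0, 22]], turn=[0, 0, 0, 0, 0, 0, 0, 0])

```text
t: 8.03
position: [460.1, -271.2, 133.7]
eef_rot: [1.813, 2.566, 0.0]
wrist_force: [0.9, 2.2, 4.9]
gripper_width: 0.3
```

```bash
python3 - <<'E'
from h import *
im,d=snap('scene','s7'); cv2.imwrite('pics/s7c.png',cv2.resize(im[150:340,100:300,::-1],None,fx=4,fy=3))
to(460,-270.5,133,19)
E
```

```text
t 8.08 pos [ 460.1 -271.2  133.7] jawang 19.5 q6 -1.0 F [0.3 2.3 5.5] w 0.1 offset [0.7 0.1 0.7] turn 0.5 tilt [ 0.  0. -1.]
```

View pics/s7c.png

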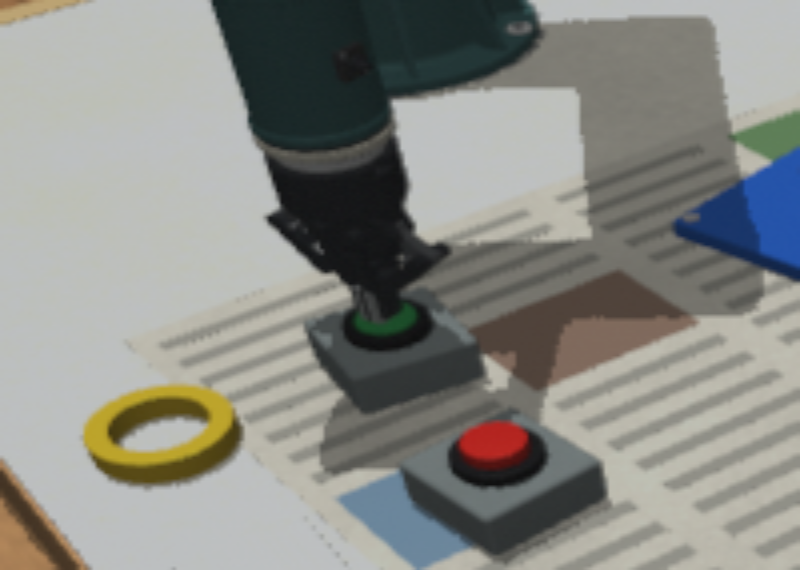

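The button is down: 5 N and about 8 mm of travel. I'll add 1 mm and hold for more than 3 s.

servo_tool(grip=[255, 255, 255, 255, 255, 255, 255, 255, 255, 255], offset=[[0, 0, 1], [0, 0, 1], [0, 0, 1], [0, 0, 1], [0, 0, 1], [0, 0, 1], [0, 0, 1], [0, 0, 1], [0, 0, 1], [0, 0, 1]], turn=[0, 0, 0, 0, 0, 0, 0, 0, 0, 0])

```text
t: 8.92
position: [460.2, -271.2, 133.5]
eef_rot: [1.813, 2.565, 0.0]
wrist_force: [-1.5, 2.9, 13.2]
gripper_width: -0.2
```

servo_tool(grip=[255, 255, 255, 255, 255, 255, 255, 255, 255, 255], offset=[[0, 0, 0], [0, 0, 0], [0, 0, 0], [0, 0, 0], [0, 0, 0], [0, 0, 0], [0, 0, 0], [0, 0, 0], [0, 0, 0], [0, 0, 0]], turn=[0, 0, 0, 0, 0, 0, 0, 0, 0, 0])

```text
t: 9.75
position: [460.2, -271.2, 133.5]
eef_rot: [1.813, 2.565, 0.0]
wrist_force: [-1.2, 2.9, 12.7]
gripper_width: -0.2
```

servo_tool(grip=[255, 255, 255, 255, 255, 255, 255, 255, 255, 255], offset=[[0, 0, 0], [0, 0, 0], [0, 0, 0], [0, 0, 0], [0, 0, 0], [0, 0, 0], [0, 0, 0], [0, 0, 0], [0, 0, 0], [0, 0, 0]], turn=[0, 0, 0, 0, 0, 0, 0, 0, 0, 0])

```text
t: 10.58
position: [460.2, -271.2, 133.5]
eef_rot: [1.813, 2.565, 0.0]
wrist_force: [-1.9, 3.8, 12.8]
gripper_width: -0.0
```

servo_tool(grip=[255, 255, 255, 255, 255, 255, 255, 255, 255, 255], offset=[[0, 0, 0], [0, 0, 0], [0, 0, 0], [0, 0, 0], [0, 0, 0], [0, 0, 0], [0, 0, 0], [0, 0, 0], [0, 0, 0], [0, 0, 0]], turn=[0, 0, 0, 0, 0, 0, 0, 0, 0, 0])

```text
t: 11.42
position: [460.2, -271.2, 133.5]
eef_rot: [1.813, 2.565, 0.0]
wrist_force: [-2.3, 2.8, 13.6]
gripper_width: 0.1
```

The force stayed at about 13 N against the end stop for over 3.3 s. I'll lift and go back to the knob.

servo_tool(grip=[255, 255, 255, 255, 255, 255], offset=[[0, 0, -8], [0, 0, -25], [0, 0, -55], [0, 0, -88], [0, 0, -88], [0, 0, -88]], turn=[0, 0, 0, 0, 0, 0])

```text
t: 11.92
position: [461.1, -272.2, 222.5]
eef_rot: [1.81, 2.562, -0.001]
wrist_force: [-0.5, 0.3, -0.8]
gripper_width: 0.1
```

```bash
python3 - <<'E'
from h import *
im,d=snap('scene','s8'); cv2.imwrite('pics/s8c.png',cv2.resize(im[150:340,100:400,::-1],None,fx=2.6,fy=2.6))
b=cv2.resize(im[160:260,260:390,::-1],None,fx=6,fy=6,interpolation=cv2.INTER_CUBIC); cv2.imwrite('pics/s8d.png',b)
im,d=snap('top','t8'); cv2.imwrite('pics/t8c.png',cv2.resize(im[215:340,210:360,::-1],None,fx=5,fy=4.8,interpolation=cv2.INTER_CUBIC))
to(539.9,91.2,225,19.5)
E
```

```text
t 12.02 pos [ 459.6 -271.   220. ] jawang 19.5 q6 -1.0 F [ 0.2 -0.6 -0.9] w 0.1 offset [314.5 196.7  -4.9] turn 0.0 tilt [-0.001  0.    -1.   ]
```

View pics/s8c.png

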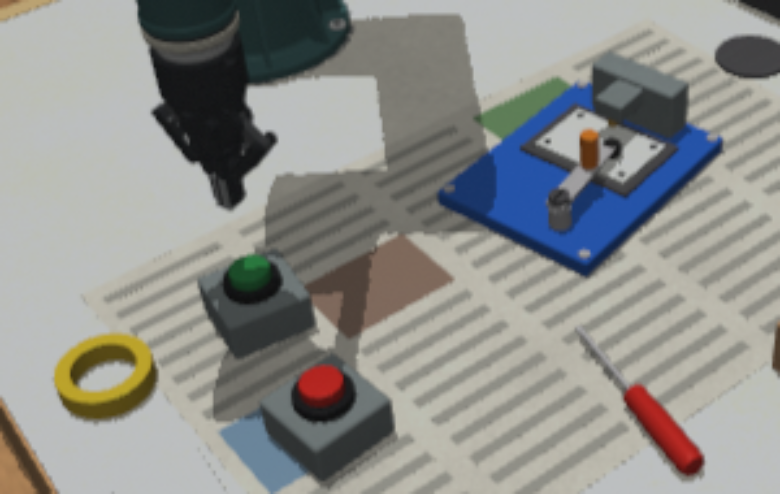

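View pics/t8c.png

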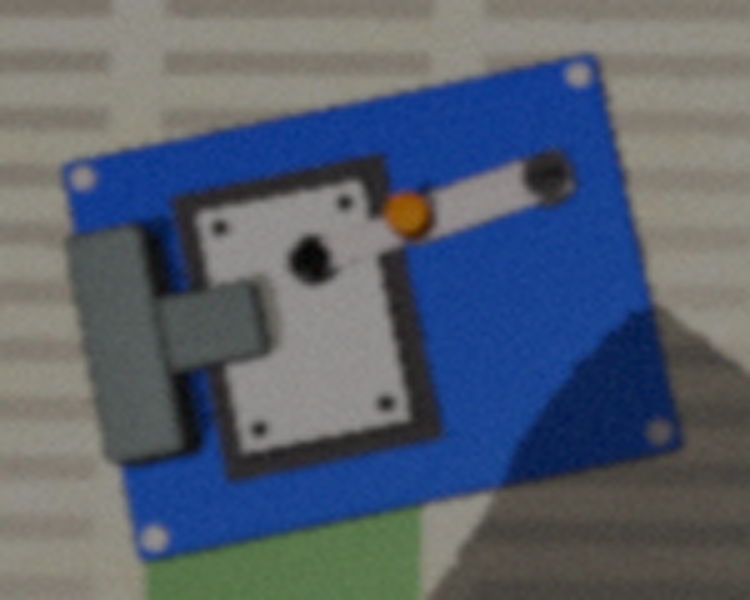

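The green button is up again and the clip is still where I left it. Moving back over the knob with the fingers open.

servo_tool(grip=[0, 0, 0, 0, 0, 0, 0, 0, 0, 0], offset=[[314.5, 196.7, -5], [314.5, 196.7, -5], [314.5, 196.7, -5], [314.5, 196.7, -5], [314.5, 196.7, -5], [314.5, 196.7, -5], [314.5, 196.7, -5], [314.5, 196.7, -5], [314.5, 196.7, -5], [314.5, 196.7, -5]], turn=[0, 0, 0, 0, 0, 0, 0, 0, 0, 0])

```text
t: 12.85
position: [540.7, 96.8, 224.1]
eef_rot: [-1.806, -2.568, -0.003]
wrist_force: [0.9, 0.5, 0.5]
gripper_width: 85.2
```

servo_tool(grip=[0, 0, 0], offset=[[0, 0, 0], [0, 0, 0], [0, 0, 0]], turn=[0, 0, 0])

```text
t: 13.1
position: [539.5, 89.8, 224.6]
eef_rot: [-1.813, -2.564, 0.003]
wrist_force: [0.2, 0.4, 0.4]
gripper_width: 86.0
```

```bash
python3 - <<'E'
from h import *
print(atz('top',210+408/5,215+215/4.8,92))
to(539.9,91.2,136.3,19.5)
E
```

```text
[537.21500845  90.54079265  92.        ]
t 13.1 pos [539.5  89.8 224.6] jawang 19.5 q6 -0.3 F [0.2 0.4 0.4] w 86.0 offset [ 1.2  1.  88.3] turn -0.0 tilt [-0.002 -0.    -1.   ]
```

servo_tool(grip=[0, 0, 0, 0, 130, 200, 255, 255, 255, 255], offset=[[1, 0.8, 30], [1, 0.8, 60], [1, 0.8, 82], [1, 0.8, 88], [1, 0.8, 88], [1, 0.8, 88], [1, 0.8, 88], [1, 0.8, 88], [1, 0.8, 88], [1, 0.8, 88]], turn=[0, 0, 0, 0, 0, 0, 0, 0, 0, 0], newtons=30)

```text
t: 13.93
position: [541.2, 92.2, 138.8]
eef_rot: [1.812, 2.565, 0.001]
wrist_force: [-1.3, -1.1, 6.8]
gripper_width: 18.7
```

servo_tool(grip=[255, 255, 255], offset=[[0, 0, 0], [0, 0, 0], [0, 0, 0]], turn=[0, 0, 0])

```text
t: 14.18
position: [541.2, 92.2, 138.7]
eef_rot: [1.812, 2.565, 0.001]
wrist_force: [-0.8, -1.6, 6.9]
gripper_width: 18.9
```

```bash
python3 - <<'E'
from h import *
P=np.array([562.3,29.4])
to(562.3-65*np.cos(np.radians(35)),29.4+65*np.sin(np.radians(35)),136.3,54.5)
s=readout.state()['position']; d=s[:2]-P; print(np.hypot(*d),np.degrees(np.arctan2(d[1],-d[0])))
E
```

```text
t 14.18 pos [541.2  92.2 138.7] jawang 19.5 q6 -0.3 F [-0.8 -1.6  6.9] w 18.9 offset [-13.3 -38.8   2.4] turn -35.0 tilt [ 0.001 -0.    -1.   ]
66.23479024148455 71.41155760964789
```

servo_tool(grip=[255, 255, 255, 255, 255, 255, 255, 255, 255, 255], offset=[[-0.1, -4, 0], [-0.6, -8, 0], [-1.2, -12, 0], [-2.1, -16, 0], [-3.3, -19.8, 0], [-4.7, -23.6, 0], [-6.3, -27.4, 0], [-8.1, -31, 0], [-10.2, -34.5, 0], [-12.5, -38, 0]], turn=[-3.5, -7, -10.5, -14, -17.5, -21, -24.5, -28, -31.5, -35])

```text
t: 15.02
position: [510.0, 68.6, 138.8]
eef_rot: [0.953, 2.991, 0.004]
wrist_force: [0.1, 4.0, 3.5]
gripper_width: 19.0
```

```bash
python3 - <<'E'
from h import *
P=np.array([562.3,29.4])
to(562.3-65*np.cos(np.radians(0)),29.4+65*np.sin(np.radians(0)),136.3,89.5)
s=readout.state()['position']; d=s[:2]-P; print(np.hypot(*d),np.degrees(np.arctan2(d[1],-d[0])))
E
```

```text
t 15.02 pos [510.   68.6 138.8] jawang 54.7 q6 -0.96 F [0.1 4.  3.5] w 19.0 offset [-12.3 -39.3   2.4] turn -34.8 tilt [ 0.003  0.002 -1.   ]
65.3774091662461 36.864838204457435
```

servo_tool(grip=[255, 255, 255, 255, 255, 255, 255, 255, 255, 255], offset=[[-0.1, -4, 0], [-0.6, -8, 0], [-1.2, -12.2, 0], [-2.1, -16.3, 0], [-3.3, -20.2, 0], [-4.7, -24.3, 0], [-6.3, -28.2, 0], [-8.1, -31.8, 0], [-10.2, -35.6, 0], [-12.3, -39.2, 0]], turn=[-3.5, -7, -10.5, -14, -17.5, -21, -24.5, -28, -31.5, -35])

```text
t: 15.85
position: [497.8, 29.4, 138.7]
eef_rot: [0.008, 3.138, 0.002]
wrist_force: [2.6, 5.4, 2.2]
gripper_width: 19.1
```

servo_tool(grip=[255, 255, 255, 150, 0, 0, 0, 0, 0, 0], offset=[[0, 0, 0], [0, 0, 0], [0, 0, 0], [0, 0, 0], [0, 0, 0], [0, 0, 0], [0, 0, 0], [0, 0, 0], [0, 0, 0], [0, 0, 0]], turn=[0, 0, 0, 0, 0, 0, 0, 0, 0, 0])

```text
t: 16.68
position: [496.3, 28.6, 137.5]
eef_rot: [-0.014, -3.141, -0.0]
wrist_force: [-0.8, -0.7, -0.3]
gripper_width: 85.8
```

servo_tool(grip=[0, 0, 0, 0, 0, 0, 0], offset=[[0, 0, -20], [0, 0, -50], [0, 0, -90], [0, 0, -130], [0, 0, -150], [0, 0, -150], [0, 0, -150]], turn=[0, 0, 0, 0, 0, 0, 0])

```text
t: 17.27
position: [497.1, 28.6, 288.8]
eef_rot: [0.013, 3.138, -0.0]
wrist_force: [-0.5, -0.1, -0.6]
gripper_width: 85.3
```

```bash
python3 - <<'E'
from h import *
im,d=snap('scene','s9'); cv2.imwrite('pics/s9c.png',cv2.resize(im[100:340,100:440,::-1],None,fx=2.3,fy=2.3))
im,d=snap('top','t9'); cv2.imwrite('pics/t9c.png',cv2.resize(im[215:340,210:360,::-1],None,fx=5,fy=4.8,interpolation=cv2.INTER_CUBIC))
to(497,29,300,90)
E
```

```text
t 17.37 pos [495.5  28.7 286.5] jawang 89.5 q6 -1.64 F [-0.4  0.1  0.3] w 85.6 offset [ -1.4   0.3 -13.5] turn -0.5 tilt [-0.002  0.    -1.   ]
```

View pics/s9c.png

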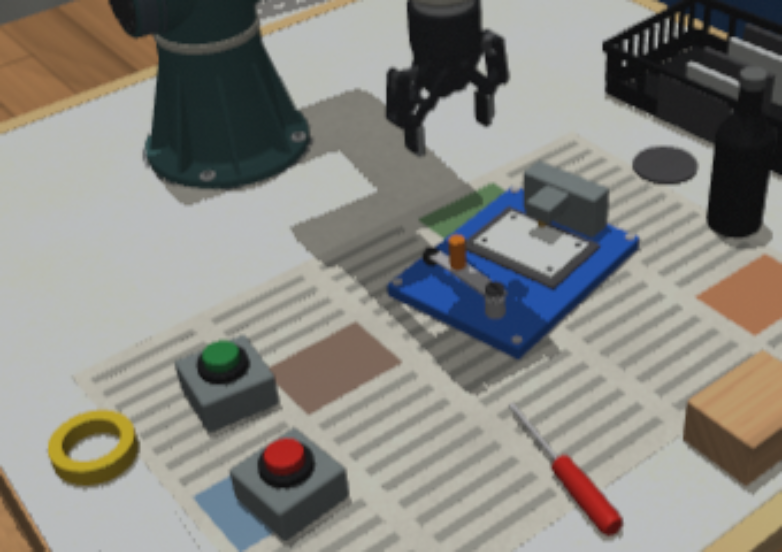

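View pics/t9c.png

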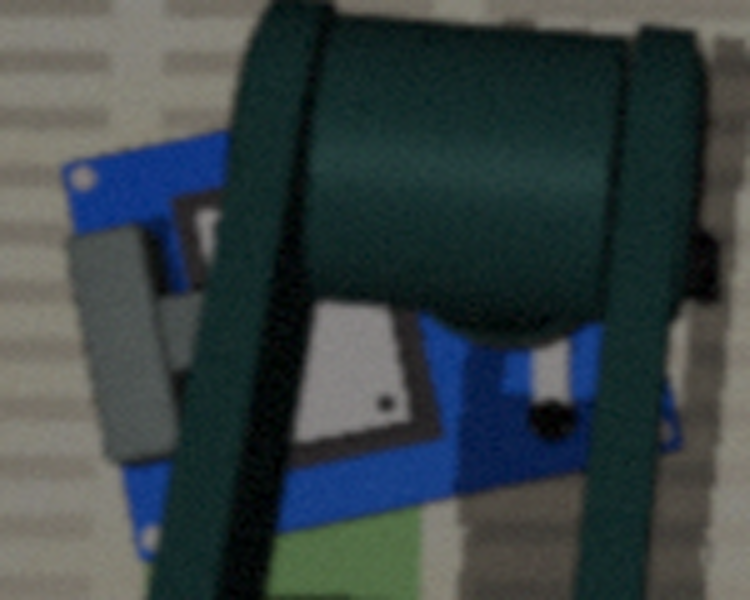

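The clip is back beside the plate, with its foot at about (550,420) in the top crop, close to where it started. The plate is still in its recess, both buttons are up, the bystanders in view haven't moved and the gripper is clear. Handing in.

```bash
python3 - <<'E'
from h import *
print(readout.state()['joint_vel'].round(3)); print(order.close_job())
E
```

```text
[ 0.002  0.018  0.012  0.    -0.     0.001]
the job is handed in; nothing more can be done
None
```

The plate was clipped, jogged and unclipped as asked, and I handed the job in at about 17.4 s of the 67 s allowed. The hand-in reports no verdict.

- **Clip on:** I gripped the orange knob and swung the clip from about 0.23 to about 1.45 rad. The pictures showed the foot well onto the plate. The foot's pressure on the plate can't be read directly, so I judged it from the pictures.
- **Jog:** I held the green button at its end stop for about 3.4 s, with wrist force from 5 to 13 N. The clip stayed on the plate and the button came up again. I did not touch the red button.
- **Clip back:** I swung the clip back to about 0.2 rad, released it and lifted clear.

**Last checks:** The final side picture shows the clip beside the plate, the plate in its recess and both buttons up. The tape, screwdriver, bottle and disc look unmoved. The gripper is open, touching nothing, about 150 mm above where it let go of the knob. The arm partly hid the fixture in the last top picture, so only the foot and part of the plate could be confirmed from above. I did not check the spare plate in the final pictures, but the arm never went near it.

**Disagreement:** The camera and the arm differed on the knob position by about 1.5 mm. That is within the calibration error and had no effect.

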